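Index the vase-decorating wheel to the third click past the blue stud

TASK

The vase on the grey decorating wheel is ready for its next face to be painted. Turn the wheel anticlockwise (seen from above; it has an upright wooden handle to turn it by) until its pointer stands three clicks past the blue stud, counted from the blue stud and not from where the pointer is now; the wheel clicks every 30 degrees, at each stud or white tick on its base. Let go of it there, clicked in, with the vase still standing upright in the middle of the wheel.

Things in the scene. Friction and masses are not known exactly. Their poses are not given: they have to be found in the camera images.
- base: grey fixed base, 330 mm across, 12 mm thick; origin: centre of its underside, on the table, on the wheel's upright axis. 150 mm out it has 12 click marks, 30 degrees apart: 9 white ticks and 3 studs side by side (blue, orange, green, in any order). The wheel above it is 200 mm across, its top 57 mm above the table; its steel arm (same height) carries the handle and ends in a pointer 140 mm out.
- blue_stud: fixed blue round stud on the base plate, 20 mm across, 8 mm high, top 20 mm above the table, 150 mm from the wheel's axis; origin: centre of its underside. The pointer starts at the middle one of the three studs, so the blue one is there or one click to either side; wanted is the pointer (and handle) three clicks, 90 degrees, anticlockwise of it: 2 to 4 clicks from the start.
- handle (a point): centre (85 mm above the table) of the upright dark wooden handle: a round sleeve 20 mm across, 56 mm tall (57 to 113 mm above the table), spinning freely on its pin, 120 mm from the wheel's axis on the line to the pointer. A click takes about 3 N here; released within 10 degrees of a click, the wheel falls into it. It turns from 45 degrees clockwise to 165 anticlockwise of its start, to stops.
- vase_mid (a point): centre (half-way up) of the white porcelain vase with blue flowers that stands loose on the rubber pad in the middle of the wheel: 85 mm tall, 68 mm across at its widest, top 144 mm above the table. Its z axis points up along the vase.
There are look-alikes about, which are no part of the job. What is shaped like the part that bears vase_mid but orange, pink or turquoise is not meant.

How it is judged:
By the outcome, as a careful person would: the job done as asked, in the order asked, and still so for the second after the job is handed in, with the robot touching nothing.
It also fails if it takes over 35 s, if anything falls off the work surface, if the arm or the gripper's body presses on something with over 40 N, if the wrist force passes 120 N, or if a joint passes its speed limit or range.

ROBOT

A 7-joint arm with a two-finger parallel gripper is mounted at the origin on the work surface. World frame = base frame: x ahead of the robot, y to its left, z up, the work surface at z = 0. Lengths are in m, angles in rad, forces in N, time in s.
With the tool pointing down it reaches from about 0.425 to 0.925 m from the base axis. Payload 6.8 kg.
Tool frame: the origin (TCP) lies midway between the tips of the shut fingers; the grasp point (between the pads) lies 19 mm behind it; z points along the fingers, y is the line along which they close (so a half turn about z gives the same grasp; the last joint's range is limited). The gripper opens to 88 mm and grips with 3 to 60 N. Pads are 20 mm wide; open, the fingers measure 115 mm over their backs; the gripper's body (75 mm by 178 mm) begins 61 mm behind the grasp point.
Start: joints at [1.081, 0.477, 0.022, 1.555, -0.011, 1.109, -0.083], TCP at [0.252, -0.626, 0.223] pointing down, gripper open.
Joint ranges: [-2.96, 2.96], [-0.34, 2.1], [-1.41, 1.46], [0.24, 2.44], [-1.37, 4.51], [0.17, 1.92], [-2.96, 2.96]. Speed limits (rad/s): [2.39, 2.39, 3.14, 3.14, 3.14, 3.14, 3.14].

INTERFACE

Orientations are given as a 3x3 rotation matrix whose columns are the frame's x, y, z axes.
In Python, from station import robot, get_image, job gives the robot as it stands.
- The arm moves only by the shell command python3 -m handwheel 'ROWS'. ROWS is JSON, a list of rows, each a list of 7 numbers: the gripper's target within -1 to 1 (shut at 1, half-way at 0, fully open at -1), then the shift along the tool's x, y, z in m, then the turn, a rotation vector about the tool's x, y, z in degrees. A call has 1 to 5 rows; each row is the pose to reach, as a shift and turn from the pose commanded when the call began, along the tool's axes at that moment; what a row does not reach only later rows make up. A row lasts 1/8 s, in which the tool goes at most 62.5 mm and 10.7 degrees, less where a joint would pass 70% of its speed; a pose out of reach is approached as far as the arm can. A call with a gripper value outside its range is refused whole. The fingers move at their own pace and stop on an object; the grip force is fixed at half the most. Time passes only in rows, so rows that repeat a pose let the fingers close. It gives the time, the measured TCP pose, the force, the opening and the grip force at its end, in the units of the state.
- robot.observe(): the state, without advancing time (a new reading comes with each control period).
- get_image(name): name is "scene" or "top"; returns a dict with "image" (480x640x3 uint8, red, green, blue), "fovy" (degrees; the focal length in pixels is half the picture's height over the tangent of half this angle, whatever the lens; pixels are square), "cx", "cy" (the principal point, pixels), "distortion" ([k1, k2, p1, p2, k3] as OpenCV has them; the pictures are not rectified), "T" (4x4, takes a point from camera to world coordinates). Camera axes: x right, y up, looking along -z (the intrinsics and any distortion apply to the point x, -y, -z); pixel columns grow to the right and rows downward; lengths in m; the calibration is good to about 2 mm. A picture is of the moment at which its call begins. There is no depth.
- job.close_job(): hands the job in; it is judged then, once.
The state is a dict: "time": time; "qpos": joint angles; "qvel": joint speeds; "joint_efforts": joint torques, N m; "eef_pos": TCP position; "ee_rot": TCP orientation; "wrist_force": force on the tool from outside, world axes, zero at the start; "torque": the same for the moment, N m; "grip_width": finger opening in m; "grip_force": force on a finger pad.
Only numpy, scipy, OpenCV 4.12 (cv2) and the standard library are available. Lean on these libraries where they do the work, as an engineer would, in place of code of your own. Each camera call takes 0.05 s, during which the arm holds its last target. There are 200 camera calls.

## Working session

There is one attempt and no reset: what is moved stays moved. The work goes in short steps, Python scripts to look and compute and a shell command to move; the robot and the scene stay as the last step left them, time stands still between calls to the robot, and variables do not carry over. Pictures are saved under pics/ and viewed, at most 10 in all, crops included, and the job is handed in when it is done.

```bash
ls; mkdir -p pics
python3 - <<'E'
from station import robot,get_image
import cv2,numpy as np
for n in("scene","top"):
    d=get_image(n);cv2.imwrite(f"pics/{n}0.png",d["image"][:,:,::-1]);print(n,d["fovy"],d["cx"],d["cy"],d["distortion"],np.round(d["T"],3).tolist())
s=robot.observe();print(s["time"],s["eef_pos"],s["ee_rot"],s["grip_width"],s["wrist_force"])
E
```

```text
pics
scene 53.14879044754944 319.8718879560166 242.7963523815753 [-0.02131639  0.          0.          0.          0.        ] [[-0.682, -0.506, 0.528, 0.968], [0.731, -0.469, 0.495, 0.401], [-0.002, 0.724, 0.69, 0.648], [0.0, 0.0, 0.0, 1.0]]
top 52.387745580246246 319.5567384234799 238.31627282467804 [-0.11441714  0.          0.          0.          0.        ] [[0.003, 0.988, -0.155, 0.434], [-0.999, 0.008, 0.035, -0.002], [0.036, 0.155, 0.987, 0.901], [0.0, 0.0, 0.0, 1.0]]
0.1 [ 0.2512968  -0.62590422  0.2218082 ] [[ 9.27975169e-01  3.72641363e-01 -7.07192316e-04]
 [ 3.72642013e-01 -9.27974079e-01  1.42796531e-03]
 [-1.24137200e-04 -1.58864591e-03 -9.99998730e-01]] 0.08778251061086528 [-1.14587479 -0.34627981 -0.52106631]
```

View pics/scene0.png

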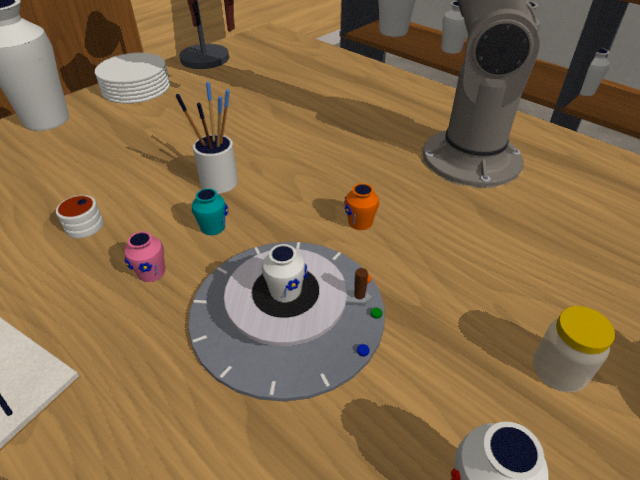

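View pics/top0.png

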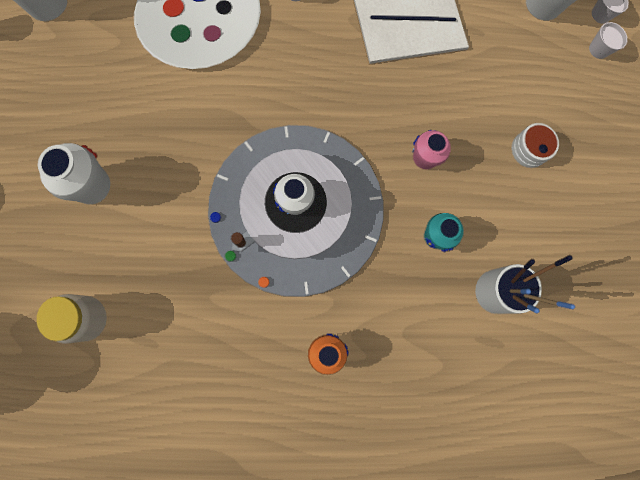

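The top view shows the wheel centred near (296,210), with the studs blue (216,217), green (231,256) and orange (264,282). Image up is +x and left is +y, so they run anticlockwise in that order. The handle and pointer, (238,240), are at green, the middle stud. Of the four vases, the white one at (294,190) stands on the wheel, so it is the one meant. The orange, pink and turquoise ones stand off the wheel. Next I measure from both views.

```bash
cat > h.py <<'E'
import cv2,numpy as np
from station import robot,get_image
def ray(d,uv):
    f=240/np.tan(np.radians(d["fovy"])/2);K=np.array([[f,0,d["cx"]],[0,f,d["cy"]],[0,0,1]])
    p=cv2.undistortPoints(np.array([[uv]],float),K,np.array(d["distortion"],float))[0,0]
    T=np.array(d["T"]);return T[:3,3],T[:3,:3]@np.array([p[0],-p[1],-1])
def onplane(d,uv,z):
    o,r=ray(d,uv);return o+r*(z-o[2])/r[2]
def tri(a,ua,b,ub):
    o,r=ray(a,ua);q,s=ray(b,ub);t=np.linalg.lstsq(np.c_[r,-s],q-o,rcond=None)[0]
    return (o+r*t[0]+q+s*t[1])/2,np.linalg.norm(o+r*t[0]-q-s*t[1])
def blob(d,lo,hi,box):
    h=cv2.cvtColor(d["image"],cv2.COLOR_RGB2HSV);m=cv2.inRange(h,np.array(lo),np.array(hi))
    x0,y0,x1,y1=box;k=np.zeros_like(m);k[y0:y1,x0:x1]=m[y0:y1,x0:x1]
    n,l,s,c=cv2.connectedComponentsWithStats(k);i=1+np.argmax(s[1:,4]);return c[i],s[i]
E
python3 - <<'E'
from h import *
s=get_image("scene");t=get_image("top")
C={"blue":((110,150,60),(130,255,255),(345,335,380,365),(205,205,228,228)),
"green":((45,120,40),(75,255,255),(365,300,390,325),(220,245,242,266)),
"orange":((3,180,120),(18,255,255),(355,270,380,290),(255,272,275,292)),
"handle":((0,60,20),(15,255,110),(345,260,372,305),(225,228,250,250))}
P={}
for n,(lo,hi,bs,bt) in C.items():
    cs,ss=blob(s,lo,hi,bs);ct,st=blob(t,lo,hi,bt);P[n],e=tri(s,cs,t,ct)
    print(n,cs.round(1),ss,ct.round(1),st,P[n].round(4),round(e,4),onplane(t,ct,.085 if n=="handle" else .02).round(4))
# base disc: grey contour in top
h=cv2.cvtColor(t["image"],cv2.COLOR_RGB2HSV);m=((h[...,1]<60)&(h[...,2]>40)).astype(np.uint8)*255
m[:110]=0;m[310:]=0;m[:,:195]=0;m[:,395:]=0
c=max(cv2.findContours(m,0,1)[0],key=cv2.contourArea)
p=np.array([onplane(t,q[0],.012)[:2] for q in cv2.convexHull(c)])
print(len(p));(x,y),r=cv2.minEnclosingCircle(p.astype(np.float32));print("base",x,y,r)
hd=P["handle"][:2]-[x,y];print(np.linalg.norm(hd),np.degrees(np.arctan2(*hd[::-1])))
for n in("blue","green","orange"):
    q=P[n][:2]-[x,y];print(n,np.linalg.norm(q),np.degrees(np.arctan2(*q[::-1])))
a=cv2.resize(t["image"][110:310,195:395],(600,600),interpolation=2);cv2.imwrite("pics/crop.png",a[:,:,::-1])
E
```

```text
blue [362.7 349.7] [357 344  12  12 120] [215.  216.7] [210 212  11  10  80] [0.6128 0.1595 0.015 ] 0.0014 [0.6114 0.1591 0.02  ]
green [376.  312.5] [371 308  11  10  96] [230.1 255.5] [226 251  10  10  79] [0.541  0.1294 0.0145] 0.0015 [0.5399 0.1292 0.02  ]
orange [368.4 278.3] [367 274   4   9  25] [263.5 281.6] [259 277  10  10  78] [0.4921 0.0698 0.015 ] 0.0047 [0.4931 0.0676 0.02  ]
handle [360.5 282.6] [355 267  13  32 331] [237.7 239.3] [231 232  15  15 142] [0.5599 0.1065 0.0872] 0.0017 [0.5598 0.1074 0.085 ]
59
base 0.6313738226890564 0.011066215112805367 0.16440129280090332
0.11918321914650319 126.82188585530639
blue 0.1495696629244863 97.14681408993937
green 0.14889059546973824 127.39038932635091
orange 0.15117320705210582 157.11955815702365
```

View pics/crop.png

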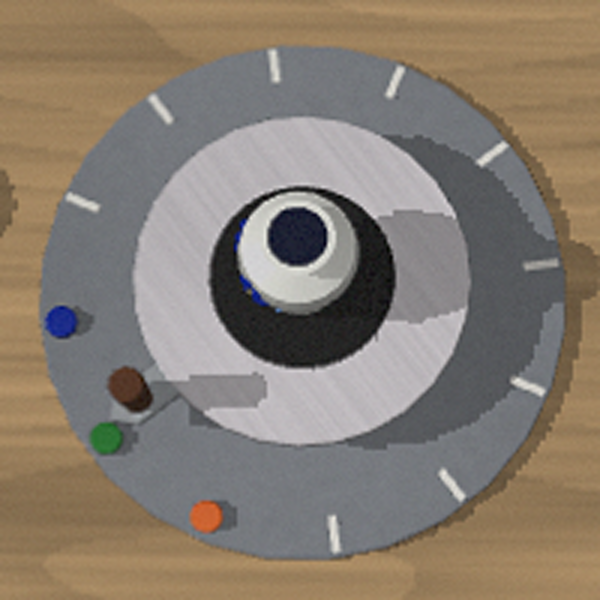

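The crop confirms it. The white vase with blue flowers stands on the pad, the pointer is at green, and blue is one click clockwise. So the goal is 2 clicks anticlockwise of the start, at the first white tick past orange, about 187°. Axis (0.631, 0.011); the handle goes from (0.559, 0.107) to (0.512, -0.004). I raise the tool and turn it so the fingers close tangentially.

```bash
python3 -m handwheel '[[-1,0,0,-0.03,0,0,9],[-1,0,0,-0.06,0,0,18],[-1,0,0,-0.09,0,0,27],[-1,0,0,-0.12,0,0,36],[-1,0,0,-0.15,0,0,45]]'
```

```text
time: 0.82
eef_pos: [0.2515, -0.6262, 0.3734]
ee_rot: [[0.918, -0.397, -0.0], [-0.397, -0.918, 0.0], [-0.0, -0.0, -1.0]]
wrist_force: [0.3, -0.5, 0.1]
grip_width: 0.088
grip_force: 0.0
```

```bash
python3 -m handwheel '[[-1,0,-0.055,0,0,0,0],[-1,0,-0.11,0,0,0,0],[-1,0,-0.165,0,0,0,0],[-1,0,-0.22,0,0,0,0],[-1,0,-0.275,0,0,0,0]]' && python3 -m handwheel '[[-1,0,-0.055,0,0,0,0],[-1,0,-0.11,0,0,0,0],[-1,0,-0.165,0,0,0,0],[-1,0,-0.22,0,0,0,0],[-1,0,-0.275,0,0,0,0]]'
```

```text
time: 1.45
eef_pos: [0.3599, -0.3716, 0.3726]
ee_rot: [[0.92, -0.393, 0.0], [-0.393, -0.92, -0.0], [0.0, 0.0, -1.0]]
wrist_force: [1.3, -0.5, -0.5]
grip_width: 0.0876
grip_force: 0.0
time: 2.08
eef_pos: [0.4678, -0.1189, 0.3728]
ee_rot: [[0.92, -0.393, 0.0], [-0.393, -0.92, -0.0], [0.0, 0.0, -1.0]]
wrist_force: [0.7, -0.4, 1.5]
grip_width: 0.0876
grip_force: 0.0
```

```bash
python3 -m handwheel '[[-1,-0.001,-0.06,0,0,0,0],[-1,-0.002,-0.12,0,0,0,0],[-1,-0.004,-0.18,0,0,0,0],[-1,-0.005,-0.245,0,0,0,0],[-1,-0.005,-0.245,0,0,0,0]]' && python3 -m handwheel '[[-1,0,0,0.04,0,0,0],[-1,0,0,0.08,0,0,0],[-1,0,0,0.12,0,0,0],[-1,0,0,0.15,0,0,0],[-1,0,0,0.15,0,0,0]]'
python3 - <<'E'
from h import *
d=get_image("scene");cv2.imwrite("pics/s1.png",d["image"][:,:,::-1])
E
```

```text
time: 2.7
eef_pos: [0.559, 0.1123, 0.3719]
ee_rot: [[0.923, -0.385, -0.001], [-0.385, -0.923, 0.003], [-0.002, -0.002, -1.0]]
wrist_force: [-1.4, -0.2, -0.9]
grip_width: 0.0879
grip_force: 0.0
time: 3.32
eef_pos: [0.5575, 0.1048, 0.2205]
ee_rot: [[0.919, -0.394, -0.005], [-0.394, -0.919, -0.002], [-0.004, 0.004, -1.0]]
wrist_force: [-1.1, 0.7, 0.7]
grip_width: 0.0877
grip_force: 0.0
```

View pics/s1.png

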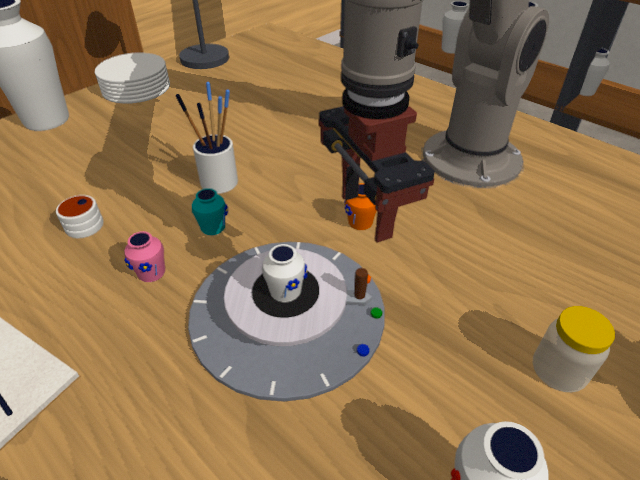

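The open gripper hangs above the handle (360,284) with its fingers on either side, and the vase (284,272) is undisturbed. Next I go down and grip.

```bash
python3 -m handwheel '[[-1,0,0,0.04,0,0,0],[-1,0,0,0.08,0,0,0],[-1,0,0,0.12,0,0,0],[-1,0,0,0.138,0,0,0],[-1,0,0,0.138,0,0,0]]' && python3 -m handwheel '[[0.3,0,0,0,0,0,0],[0.6,0,0,0,0,0,0],[1,0,0,0,0,0,0],[1,0,0,0,0,0,0],[1,0,0,0,0,0,0]]'
python3 - <<'E'
from h import *
s=robot.observe();p=np.array(s["eef_pos"]);R=np.array(s["ee_rot"])
c=np.array([.6313,.0111]);r=np.linalg.norm(p[:2]-c);a0=np.arctan2(*(p[:2]-c)[::-1]);print(r,np.degrees(a0))
for a in range(0,66,4):
    q=np.r_[c+.1195*np.array([np.cos(a0+np.radians(a)),np.sin(a0+np.radians(a))]),p[2]]
    print(a,((q-p)@R).round(4))
E
```

```text
time: 4.0
eef_pos: [0.5595, 0.1065, 0.085]
ee_rot: [[0.92, -0.393, -0.0], [-0.393, -0.92, -0.0], [-0.0, 0.0, -1.0]]
wrist_force: [0.8, -1.0, -0.6]
grip_width: 0.0879
grip_force: 0.0
time: 4.62
eef_pos: [0.5592, 0.1067, 0.0848]
ee_rot: [[0.92, -0.393, 0.0], [-0.393, -0.92, 0.0], [0.0, -0.0, -1.0]]
wrist_force: [0.7, -0.3, -0.0]
grip_width: 0.041
grip_force: 0.0
0.11974533389586593 127.04269114065977
0 [0.0002 0.0001 0.    ]
4 [-0.0037  0.0075 -0.    ]
8 [-0.0071  0.0151 -0.    ]
12 [-0.0099  0.023  -0.    ]
16 [-0.0122  0.031  -0.    ]
20 [-0.0139  0.0392 -0.    ]
24 [-0.015   0.0474 -0.    ]
28 [-0.0156  0.0557 -0.    ]
32 [-0.0155  0.0641 -0.    ]
36 [-0.0149  0.0724 -0.    ]
40 [-0.0137  0.0807 -0.    ]
44 [-0.012   0.0888 -0.    ]
48 [-0.0097  0.0968 -0.    ]
52 [-0.0068  0.1047 -0.    ]
56 [-0.0034  0.1123 -0.    ]
60 [ 0.0006  0.1196 -0.    ]
64 [ 0.005   0.1267 -0.    ]
```

Fingers still closing.

```bash
python3 -m handwheel '[[1,0,0,0,0,0,0],[1,0,0,0,0,0,0],[1,0,0,0,0,0,0],[1,0,0,0,0,0,0]]'
```

```text
time: 5.12
eef_pos: [0.5591, 0.1068, 0.0846]
ee_rot: [[0.92, -0.393, -0.0], [-0.393, -0.92, 0.0], [-0.0, -0.0, -1.0]]
wrist_force: [0.7, 1.5, -0.1]
grip_width: 0.0196
grip_force: 30.0
```

Gripped (width 19.6 mm, 30 N). I turn along the arc at 4° per row.

```bash
python3 -m handwheel '[[1,-0.002,0.0035,0,0,0,0],[1,-0.0045,0.0095,0,0,0,0],[1,-0.0078,0.0168,0,0,0,0],[1,-0.0105,0.0248,0,0,0,0],[1,-0.0124,0.0309,0,0,0,0]]' && python3 -m handwheel '[[1,-0.0017,0.0082,0,0,0,0],[1,-0.0028,0.0164,0,0,0,0],[1,-0.0034,0.0247,0,0,0,0],[1,-0.0033,0.0331,0,0,0,0],[1,-0.0027,0.0414,0,0,0,0]]'
```

```text
time: 5.75
eef_pos: [0.5349, 0.0816, 0.0847]
ee_rot: [[0.919, -0.394, -0.001], [-0.394, -0.919, -0.001], [-0.0, 0.001, -1.0]]
wrist_force: [2.6, -1.5, -3.1]
grip_width: 0.0189
grip_force: 30.0
time: 6.38
eef_pos: [0.5178, 0.047, 0.0847]
ee_rot: [[0.92, -0.392, 0.002], [-0.392, -0.92, 0.002], [0.001, -0.003, -1.0]]
wrist_force: [5.9, 2.1, -9.4]
grip_width: 0.0191
grip_force: 30.0
```

```bash
python3 -m handwheel '[[1,0.0012,0.0083,0,0,0,0],[1,0.0029,0.0164,0,0,0,0],[1,0.0052,0.0244,0,0,0,0],[1,0.0081,0.0323,0,0,0,0],[1,0.0115,0.0399,0,0,0,0]]' && python3 -m handwheel '[[1,0.002,0.0037,0,0,0,0],[1,0.004,0.0073,0,0,0,0],[1,0.004,0.0073,0,0,0,0],[1,0.004,0.0073,0,0,0,0]]'
python3 - <<'E'
from h import *
p=np.array(robot.observe()["eef_pos"])[:2]-[.6313,.0111];print(np.linalg.norm(p),np.degrees(np.arctan2(*p[::-1])))
E
```

```text
time: 7.0
eef_pos: [0.5127, 0.0052, 0.0847]
ee_rot: [[0.92, -0.392, 0.002], [-0.392, -0.92, 0.001], [0.002, -0.002, -1.0]]
wrist_force: [6.3, -0.0, -8.4]
grip_width: 0.0192
grip_force: 30.0
time: 7.5
eef_pos: [0.5135, -0.0034, 0.0847]
ee_rot: [[0.92, -0.393, 0.002], [-0.393, -0.92, 0.001], [0.002, -0.001, -1.0]]
wrist_force: [6.1, -0.8, -7.3]
grip_width: 0.0197
grip_force: 30.0
0.1186367643698827 -172.9908689909252
```

The handle is at 187.0°, as wanted. I release and lift straight up.

```bash
python3 -m handwheel '[[0.5,0,0,0,0,0,0],[0,0,0,0,0,0,0],[-1,0,0,0,0,0,0],[-1,0,0,0,0,0,0],[-1,0,0,0,0,0,0]]' && python3 -m handwheel '[[-1,0,0,0,0,0,0],[-1,0,0,0,0,0,0],[-1,0,0,0,0,0,0]]' && python3 -m handwheel '[[-1,0,0,-0.02,0,0,0],[-1,0,0,-0.06,0,0,0],[-1,0,0,-0.11,0,0,0],[-1,0,0,-0.17,0,0,0],[-1,0,0,-0.22,0,0,0]]'
```

```text
time: 8.12
eef_pos: [0.5125, -0.0034, 0.0847]
ee_rot: [[0.92, -0.393, -0.0], [-0.393, -0.92, -0.0], [-0.0, 0.0, -1.0]]
wrist_force: [0.5, -0.1, 0.2]
grip_width: 0.0588
grip_force: 0.0
time: 8.5
eef_pos: [0.5126, -0.0034, 0.0847]
ee_rot: [[0.92, -0.393, -0.0], [-0.393, -0.92, 0.0], [-0.0, 0.0, -1.0]]
wrist_force: [-0.2, -0.0, 0.5]
grip_width: 0.0867
grip_force: 0.0
time: 9.12
eef_pos: [0.5126, -0.0033, 0.3071]
ee_rot: [[0.92, -0.393, 0.001], [-0.393, -0.92, -0.0], [0.001, -0.001, -1.0]]
wrist_force: [0.2, 0.4, -0.6]
grip_width: 0.0879
grip_force: 0.0
```

Now I move aside (+y) to clear the top view and check.

```bash
python3 -m handwheel '[[-1,0,0.05,-0.02,0,0,0],[-1,0,0.1,-0.04,0,0,0],[-1,0,0.05,-0.06,0,0,0],[-1,0,0,-0.06,0,0,0],[-1,0,-0.05,-0.06,0,0,0]]' >/dev/null; python3 -m handwheel '[[-1,0,-0.06,0,0,0,0],[-1,0,-0.12,0,0,0,0],[-1,0,-0.18,0,0,0,0],[-1,0,-0.24,0,0,0,0],[-1,0,-0.27,0,0,0,0]]'
python3 - <<'E'
from h import *
t=get_image("top");s=get_image("scene")
a=cv2.resize(np.hstack([t["image"][110:310,180:400],s["image"][220:420,180:400]]),(792,360),interpolation=2);cv2.imwrite("pics/f.png",a[:,:,::-1])
try:
    c,st=blob(t,(0,60,20),(15,255,110),(270,225,330,300));p=onplane(t,c,.085);q=p[:2]-[.6313,.0111];print(c,st,p,np.linalg.norm(q),np.degrees(np.arctan2(*q[::-1]))%360)
except Exception as e: print(e)
E
```

```text
time: 10.38
eef_pos: [0.638, 0.2946, 0.3635]
ee_rot: [[0.921, -0.39, -0.002], [-0.39, -0.921, 0.001], [-0.002, -0.0, -1.0]]
wrist_force: [-0.7, 0.4, 0.6]
grip_width: 0.0878
grip_force: 0.0
[303.82352941 266.68907563] [298 261  12  13 119] [ 0.51417001 -0.00459535  0.085     ] 0.11817689441033594 187.6321390264788
```

View pics/f.png

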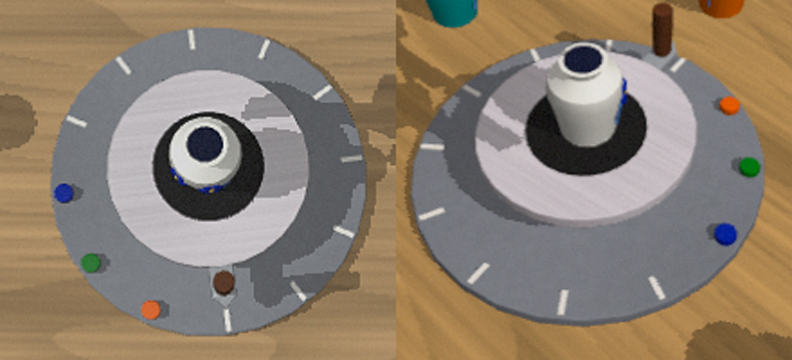

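The pointer stands at the white tick just past orange, crop (227,315), three clicks anticlockwise of blue. The vase is upright in the middle of the pad and the robot is clear, so I hand in.

```bash
python3 -c "
from station import job
print(job.close_job())"
```

```text
the job is handed in; nothing more can be done
None
```

The wheel is clicked in three clicks anticlockwise of the blue stud (the camera puts the handle at 187.6°, against about 187° wanted), released, with the vase upright in the middle, and the job was handed in at about 10.5 s.

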